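# Fit the suction nozzle at the carving place

### The arm

A 6-joint arm with a two-finger parallel gripper is mounted at the origin on the work surface. World frame = base frame: x ahead of the robot, y to its left, z up, the work surface at z = 0. Lengths are in mm, angles in rad, forces in N, time in s.
With the tool pointing down it reaches from about 275 to 750 mm from the base axis. Payload 10.2 kg.
Tool frame: the origin (TCP) lies between the finger pads; the fingertips stand 8 mm ahead of it and the grasp point (between the pads) lies 11 mm behind it; z points along the fingers, y is the line along which they close (so a half turn about z gives the same grasp; the last joint's range is limited). The gripper opens to 85 mm and grips with 20 to 120 N. Pads are 22 mm wide; open, the fingers measure 114 mm over their backs; the gripper's body (76 mm by 85 mm) begins 54 mm behind the grasp point. The pads swing forward as they close: fully open they stand 13 mm farther back than shut.
Start: joints at [0.939, 0.313, 1.498, -0, 1.331, -0.223], TCP at [208.705, 481.74, 239.294] pointing down, gripper open.
Joint ranges: [-2.94, 2.94], [-0.97, 2.17], [0.19, 2.56], [-1.23, 4.37], [0.02, 3.11], [-2.88, 2.88]. Speed limits (rad/s): [2.39, 2.39, 3.01, 3.14, 3.14, 3.14].

### API

Orientations are given as a unit quaternion [w, x, y, z].
In Python, from rig import * gives the robot as it stands.
- The arm moves only by the shell command python3 -m handwheel 'ROWS' [FORCE]. ROWS is JSON, a list that holds one entry, the list of rows, each a list of 7 numbers: the shift along the world's x, y, z in mm, then the turn, a rotation vector about the world's x, y, z in degrees, then the opening, from -1 (shut) to 1 (fully open). A call has 1 to 8 rows; each row shifts and turns the commanded pose from where the row before left it; what a row does not reach is not made up. A row lasts 1/8 s, in which the tool goes at most 62.5 mm and 10.7 degrees, less where a joint would pass 70% of its speed; a pose out of reach is approached as far as the arm can. A call is refused whole if a number of a shift passes 62.5 or a number of a turn 10.7, either way. A call with a gripper value outside its range is refused whole. The fingers move at their own pace and stop on an object; FORCE is the grip in N (left out, the last holds). Time passes only in rows, so rows that do not move let the fingers close. It gives the time, the measured TCP pose, the force, the opening and the grip force at its end, in the units of the state.
- sense(): the state, without advancing time (a new reading comes with each control period).
- capture(name): name is "scene" or "top" or "wrist"; returns a dict with "image" (384x512x3 uint8, red, green, blue), "fx", "fy", "cx", "cy" (pixels), "rvec" (rotation vector, rad) and "tvec" (3), from world to camera coordinates, as OpenCV has them; the wrist camera has in their place "hand_eye" (4x4, takes a point from camera to tool coordinates, whose origin is the TCP and whose axes are the flange's). Camera axes: x right, y down, z forward; pixel columns grow to the right and rows downward; lengths in mm; the calibration is good to about 2 mm. The wrist camera is an equidistant fisheye: a pixel r from the principal point sees the ray r / f radians off the axis. A picture is of the moment at which its call begins: read the wrist's pose just before it. There is no depth.
- finish_job(): hands the job in; it is judged then, once.
The state is a dict: "time_s": time; "joints": joint angles; "dq": joint speeds; "tau": joint torques, N m; "eef_pos": TCP position; "ee_rot": TCP orientation; "force": force on the tool from outside, world axes, zero at the start; "wrist_torque": the same for the moment, N m; "grip_width": opening from 0.0 (shut) to 1.0 (fully open); "grip_force": force on a finger pad.
Only numpy, scipy, OpenCV 4.12 (cv2) and the standard library are available. Lean on these libraries where they do the work, as an engineer would, in place of code of your own. Each camera call takes 0.05 s, during which the arm holds its last target. There are 200 camera calls.

### The job

Fit the blue suction nozzle, foot first, onto the slanting spigot of the dust port that has the carved stone lying in front of it, not the one with the blank stone. Let the nozzle itself push that port's stiff orange sealing ring all the way home against the flange, firmly but without ramming it (the spigot gives on its springs, so push until it is felt to be hard home), then let go. Leave the other port's ring and everything else on the bench where it is.

Things in the scene. Friction and masses are not known exactly. Their poses are not given: they have to be found in the camera images.
- nozzle: blue rigid suction nozzle, a straight tube 130 long, outside diameter 50, inside 42 (1 clearance all round on the spigot), 0.11 to 0.23 kg, black rim and bars at the upper end, open foot. Stands upright on the bench. Origin at the centre of its foot, z along the tube to the black end. A grip across it 25 below the black end leaves the foot clear for the spigot.
- port_left: grey dust-extraction port bolted to the bench on the robot's left side: a 125 x 125 x 10 plate under a 95 x 95 x 55 housing, origin at the centre of its underside. Its spigot starts 90 above the origin and leans 35 degrees from vertical towards the port's own -x (its front, roughly facing the robot). A duct stub is at its back.
- spigot_left: aluminium spigot of the left port, 40 in diameter, 72 long, its last 4 chamfered to 35. Origin at the centre of its foot, on the dark flange; z runs out along it. It sits on a sprung mount: it sinks along its axis under a push, from 3 N, by 1 per N, to a hard stop 12 deep at 15 N, and springs back. So the ring's stop must be felt: the ring slides at 8 N, then the force climbs.
- seal_left (a joint): travel (m) of the orange sealing ring (outside diameter 49, 10 high) round the left spigot. At 0 its top face is 35 from the spigot's foot; at 0.025, its hard stop, it is home on the flange, top face 10 from the foot. Starts between 0 and 0.012; slides stiffly (about 8 N) and stays where left. Home is sure once 18 N is felt.
- seal_left_top (a point): centre of the top face of the orange sealing ring of the left port, on the spigot's axis, its z axis along the spigot; moves with the ring.
- port_right: grey dust-extraction port bolted to the bench on the robot's right side: a 125 x 125 x 10 plate under a 95 x 95 x 55 housing, origin at the centre of its underside. Its spigot starts 90 above the origin and leans 35 degrees from vertical towards the port's own -x (its front, roughly facing the robot). A duct stub is at its back.
- spigot_right: aluminium spigot of the right port, 40 in diameter, 72 long, its last 4 chamfered to 35. Origin at the centre of its foot, on the dark flange; z runs out along it. It sits on a sprung mount: it sinks along its axis under a push, from 3 N, by 1 per N, to a hard stop 12 deep at 15 N, and springs back. So the ring's stop must be felt: the ring slides at 8 N, then the force climbs.
- seal_right (a joint): travel (m) of the orange sealing ring (outside diameter 49, 10 high) round the right spigot. At 0 its top face is 35 from the spigot's foot; at 0.025, its hard stop, it is home on the flange, top face 10 from the foot. Starts between 0 and 0.012; slides stiffly (about 8 N) and stays where left. Home is sure once 18 N is felt.
- seal_right_top (a point): centre of the top face of the orange sealing ring of the right port, on the spigot's axis, its z axis along the spigot; moves with the ring.
- carved_stone: the stone being worked: cream limestone block 70 x 145 x 42 with a leaf-and-flower relief on top, lying in front of one port (centres 100 to 160 apart in plan, over 300 from the other). Origin at the centre of its underside, long side along y. Bystander, not to be disturbed.
- blank_stone: plain chalk-white uncarved block, 70 x 145 x 42, lying in front of the other port. Origin at the centre of its underside, long side along y. Bystander, not to be disturbed.
- cup: yellow paint cup, 88 high, 76 across the rim, standing between the ports; origin under its centre. Bystander, not to be disturbed.
- hammer: hammer lying near the robot on its right; origin under its middle. Bystander, not to be disturbed.
- brush: blue-handled brush lying at the far side of the bench; origin under its middle. Bystander, not to be disturbed.
- chisel: steel chisel 195 long, 12 thick, lying near the robot on its left; origin under its middle. Bystander, not to be disturbed.
- chip0: cream stone chip 30 x 21 x 13 lying on the bench between the ports; origin under its middle. Bystander, not to be disturbed.
- chip1: cream stone chip 30 x 21 x 13 lying on the bench between the ports; origin under its middle. Bystander, not to be disturbed.
There are look-alikes about, which are no part of the job. Of the things that look like the nozzle, take the one that is farthest from the robot's base at the start.

How it is judged (in metres and radians):
On the way:
1. the nozzle's foot has gone over the end of the spigot by the carved stone while that port's sealing ring has not yet been pushed home (travel under 18 mm) (((horizontal distance between carved_stone and port_left below 0.2 m and angle between the z axis of nozzle and the z axis of spigot_left, either way round below 0.15 rad and z of nozzle in the frame of spigot_left between 0.03 and 0.068 m and x of nozzle in the frame of spigot_left between -0.005 and 0.005 m and y of nozzle in the frame of spigot_left between -0.005 and 0.005 m and value of joint seal_left below 0.018 m) or (horizontal distance between carved_stone and port_right below 0.2 m and angle between the z axis of nozzle and the z axis of spigot_right, either way round below 0.15 rad and z of nozzle in the frame of spigot_right between 0.03 and 0.068 m and x of nozzle in the frame of spigot_right between -0.005 and 0.005 m and y of nozzle in the frame of spigot_right between -0.005 and 0.005 m and value of joint seal_right below 0.018 m))), for 0.05 s.
At the end, for the whole second after the job is handed in: on the port whose origin lies within 200 mm in plan of the carved stone's: the nozzle is let go and still, in line with the spigot within 4 degrees, its foot within 4 mm of the sealing ring's top face, and the ring is at its stop (travel over 22.5 of 25 mm) (((horizontal distance between carved_stone and port_left below 0.2 m and distance between nozzle and seal_left_top below 0.004 m and angle between the z axis of nozzle and the z axis of spigot_left, either way round below 0.07 rad and value of joint seal_left above 0.0225 m and linear speed of nozzle below 0.02 m/s) or (horizontal distance between carved_stone and port_right below 0.2 m and distance between nozzle and seal_right_top below 0.004 m and angle between the z axis of nozzle and the z axis of spigot_right, either way round below 0.07 rad and value of joint seal_right above 0.0225 m and linear speed of nozzle below 0.02 m/s))); the robot touches nothing.
It fails at once if the nozzle rammed: a force of over 60 N between it and a port (contact force between nozzle and port_left above 60 N or contact force between nozzle and port_right above 60 N).
It fails at once if a bystander (stone, cup, hammer, brush, chisel or chip) moved by over 25 mm (distance of any of carved_stone, blank_stone, cup, hammer, brush, chisel, chip0, chip1 from where it was at the start of the episode above 0.025 m).
It fails at once if the sealing ring of the port by the blank stone pushed past 16 mm ((not (horizontal distance between carved_stone and port_left below 0.2 m) and value of joint seal_left above 0.016 m) or (not (horizontal distance between carved_stone and port_right below 0.2 m) and value of joint seal_right above 0.016 m)).
It also fails if it takes over 43 s, if anything falls off the work surface, if the arm or the gripper's body presses on something with over 40 N, if the wrist force passes 120 N, or if a joint passes its speed limit or range.

## Working session

There is one attempt and no reset: what is moved stays moved. The work goes in short steps, Python scripts to look and compute and a shell command to move; the robot and the scene stay as the last step left them, time stands still between calls to the robot, and variables do not carry over. Pictures are saved under pics/ and viewed, at most 10 in all, crops included, and the job is handed in when it is done.

```bash
mkdir -p pics
cat > h.py <<'E'
from rig import *
import numpy as np, cv2, pickle
from scipy.spatial.transform import Rotation as R
E
python3 - <<'E'
from h import *
d={}
for n in("scene","top"):
    c=capture(n); d[n]=c; cv2.imwrite(f"pics/{n}0.png",cv2.resize(c["image"][:,:,::-1],(800,600),interpolation=cv2.INTER_CUBIC))
    print(n,c["fx"],c["fy"],c["cx"],c["cy"],c["rvec"],c["tvec"])
pickle.dump(d,open("c0.pkl","wb"))
print(sense())
E
```

```text
scene 463.0963605670416 463.0963605670416 254.43437008878013 196.71348761758867 [ 2.00238005  1.77266506 -0.53071775] [ -49.81561394 -370.91861755 1554.54300726]
top 381.24299866359405 381.24299866359405 256.93517515844223 192.6815422436821 [ 2.15662082 -2.18906826  0.12597866] [   7.48224943  527.6123133  1174.92160287]
{'time_s': 0.1, 'joints': array([ 9.38567204e-01,  3.13381424e-01,  1.49833478e+00,  3.00856177e-05,
        1.33101103e+00, -2.23365437e-01]), 'dq': array([ 4.95026982e-04,  4.38075937e-04, -1.89261665e-03, -6.48394105e-06,
       -8.16110870e-04, -4.39695655e-04]), 'tau': array([ 2.46513409e-03, -4.12892175e+01, -2.60143930e+01, -2.57050051e-04,
        2.94801772e-03, -7.44061026e-06]), 'eef_pos': array([208.58156019, 481.55542381, 238.8086729 ]), 'ee_rot': array([-2.48644092e-04,  2.03014340e-01,  9.79175600e-01, -5.10105742e-04]), 'force': array([-0.08382679,  0.45149039, -0.51249192]), 'wrist_torque': array([ 0.02814835, -0.03368688, -0.07185871]), 'grip_force': 0.0, 'grip_width': 0.9964380868184544}
```

View pics/scene0.png

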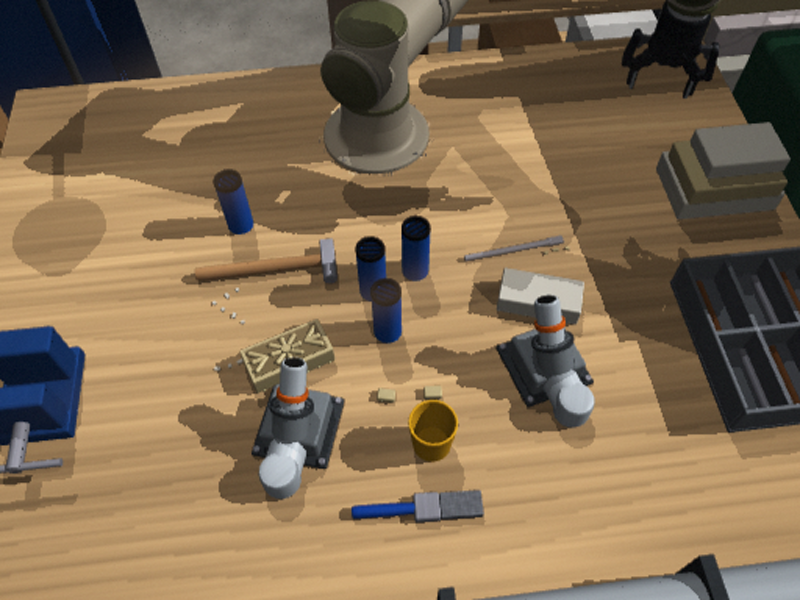

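View pics/top0.png

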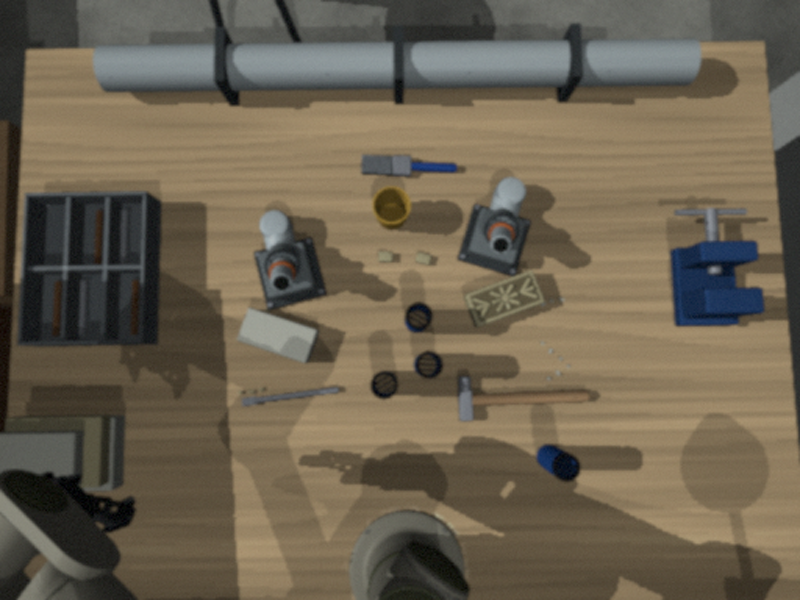

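The scene view shows the carved stone at (287,355) in front of the right port, whose spigot tip is at (293,365). The farthest blue tube is at (386,310) in scene and (418,318) in top. I'll enlarge both.

Run:
```python
from h import *
d=pickle.load(open("c0.pkl","rb"))
def crop(n,x0,y0,w,h):
    im=cv2.resize(d[n]["image"][y0:y0+h,x0:x0+w,::-1],None,fx=4,fy=4,interpolation=cv2.INTER_CUBIC)
    for i in range(0,w,10):
        cv2.line(im,(i*4,0),(i*4,6 if (x0+i)%50 else 14),(0,255,0),1)
    for j in range(0,h,10): cv2.line(im,(0,j*4),(6 if (y0+j)%50 else 14,j*4),(0,255,0),1)
    return im
a=crop("scene",160,175,110,145); b=crop("top",255,110,90,110)
o=np.zeros((580,800,3),np.uint8); o[:,:440]=a; o[:440,440:]=b
o=np.clip(o.astype(float)*1.4,0,255).astype(np.uint8)
cv2.imwrite("pics/z1.png",o)
```

```text
(no output)
```

View pics/z1.png

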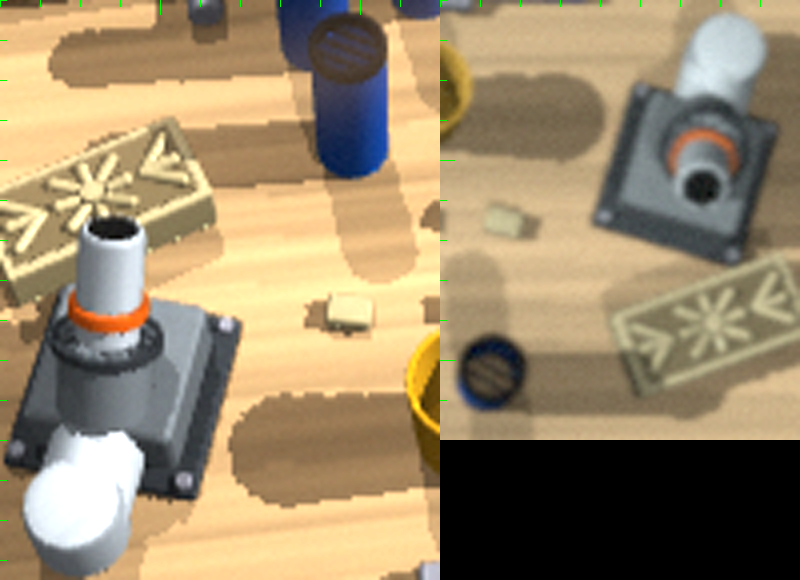

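In the crop, the nozzle rim centre is at (348,46) in the scene half and (492,371) in the top half. The right spigot's tip is at (113,228) and (703,185), and the plate corners are readable in both.

Run:
```python
from h import *
from scipy.optimize import least_squares
d=pickle.load(open("c0.pkl","rb"))
def px(n,p): 
    p=np.array(p,float); o=(160,175) if n=="scene" else (255,110)
    if n=="top": p=p-[440,0]
    return (p+.5)/4-.5+o
def pr(n,X):
    c=d[n];K=np.array([[c["fx"],0,c["cx"]],[0,c["fy"],c["cy"]],[0,0,1]])
    return cv2.projectPoints(np.atleast_2d(X).astype(float),np.array(c["rvec"]),np.array(c["tvec"]),K,None)[0][:,0]
obs={"scene":[(62,287),(240,322),(195,497),(8,465),(113,228)],"top":[(735,262),(595,220),(643,85),(775,125),(703,185)]}
# scene corners clockwise in image; match by nearest
def model(q):
    x,y,a=q; Rz=R.from_euler("z",a)
    C=np.array([[-62.5,-62.5,10],[-62.5,62.5,10],[62.5,62.5,10],[62.5,-62.5,10]])
    t=np.deg2rad(35); tip=np.array([-72*np.sin(t),0,90+72*np.cos(t)])
    return Rz.apply(np.vstack([C,tip]))+[x,y,0]
def f(q):
    X=model(q); r=[]
    for n in obs:
        o=np.array([px(n,p) for p in obs[n]]); P=pr(n,X)
        for k in range(4): r.append(P[k]-o[np.argmin(np.linalg.norm(o[:4]-P[k],axis=1))])
        r.append(P[4]-o[4])
    return np.concatenate(r)
q=least_squares(f,[550,-170,-0.25],loss="soft_l1"); print(q.x,np.rad2deg(q.x[2]));print(f(q.x).reshape(-1,2).round(1));print("tip",model(q.x)[4])
g=lambda o,s,t:(lambda X:np.concatenate([pr("scene",X)[0]-px("scene",s),pr("top",X)[0]-px("top",t)]))
for nm,s,t in(("noz",(348,46),(492,371)),("tip",(113,228),(703,185))):
    w=least_squares(g(0,s,t),[500,0,100]);print(nm,w.x,w.fun)
h=least_squares(lambda p:np.concatenate([pr("scene",[*p,130])[0]-px("scene",(348,46)),pr("top",[*p,130])[0]-px("top",(492,371))]),[450,0]);print(h.x,h.fun)
# others (800-wide pics, z=130)
for nm,s,t in(("n2",(370,248),(428,364)),("n3",(416,227),(384,384))):
    w=least_squares(lambda p:np.concatenate([pr("scene",[*p,130])[0]-np.array(s)/1.5625,pr("top",[*p,130])[0]-np.array(t)/1.5625]),[450,0]);print(nm,w.x,w.fun)
```

```text
[ 6.56584736e+02 -1.91983481e+02 -3.12010629e-01] -17.876892193246285
[[-1.1  0. ]
 [ 0.4 -0.7]
 [-0.   0.8]
 [-1.8 -0.3]
 [-0.2  0.7]
 [ 0.2  1.6]
 [-1.9  0.8]
 [-3.1 -1.6]
 [ 0.7 -0.5]
 [-1.1  0.4]]
tip [ 617.28114717 -179.30627073  148.97894719]
noz [488.94217582 -27.91674309 125.98095845] [-0.53454079 -0.00226638 -0.60056203 -0.05662655]
tip [ 617.67366247 -179.69864789  153.57096814] [-0.5741609  -0.03367594 -0.69835066 -0.04199127]
[490.03699354 -27.93616157] [-0.5377667  -0.52706975 -0.54947865 -0.54693491]
n2 [401.0495604  -44.35057186] [-0.50005405 -0.10542398 -0.52659878 -0.13080476]
n3 [366.07998614  37.75063237] [-0.94815316  0.01006367 -0.99185929 -0.10890227]
```

```bash
python3 -m handwheel '[[[25,-50,3,0,0,0.7,1],[25,-50,3,0,0,0.7,1],[25,-50,3,0,0,0.7,1],[25,-50,3,0,0,0.7,1],[25,-50,3,0,0,0.7,1],[25,-50,3,0,0,0.7,1],[25,-50,3,0,0,0.7,1],[25,-50,3,0,0,0.6,1]]]' 60 && python3 -m handwheel '[[[25,-45,0,0,0,0,1],[25,-45,0,0,0,0,1],[25,-30,0,0,0,0,1],[0,0,0,0,0,0,1],[0,0,0,0,0,0,1]]]'
python3 - <<'E'
from h import *
s=sense(); c=capture("wrist"); pickle.dump((s,c),open("w1.pkl","wb"))
print(s["eef_pos"],s["ee_rot"],s["time_s"],{k:v for k,v in c.items() if k!="image"})
cv2.imwrite("pics/w1.png",cv2.resize(c["image"][:,:,::-1],(800,600),interpolation=cv2.INTER_CUBIC))
E
```

```text
time_s: 1.1
eef_pos: [409.1, 79.9, 263.3]
ee_rot: [-0.0, 0.156, 0.988, 0.0]
force: [1.6, 0.4, 0.8]
grip_width: 1.002
grip_force: 0.0
time_s: 1.72
eef_pos: [483.3, -37.8, 263.0]
ee_rot: [-0.0, 0.156, 0.988, 0.0]
force: [-0.5, 0.6, 0.2]
grip_width: 0.999
grip_force: 0.0
[483.26791442 -37.76655468 263.03671462] [-4.62228386e-04  1.55691904e-01  9.87805543e-01  1.64171313e-04] 1.725 {'fx': 297.3186396354542, 'fy': 297.3186396354542, 'cx': 255.2210160626205, 'cy': 185.50186629507465, 'hand_eye': array([[ 1.10783124e-03, -9.60187215e-01, -2.79355122e-01,
         7.08918480e+01],
       [ 9.99999384e-01,  1.08118817e-03,  2.49458465e-04,
         6.16850613e-02],
       [ 6.25086240e-05, -2.79355226e-01,  9.60187822e-01,
        -1.34487835e+02],
       [ 0.00000000e+00,  0.00000000e+00,  0.00000000e+00,
         1.00000000e+00]])}
```

View pics/w1.png

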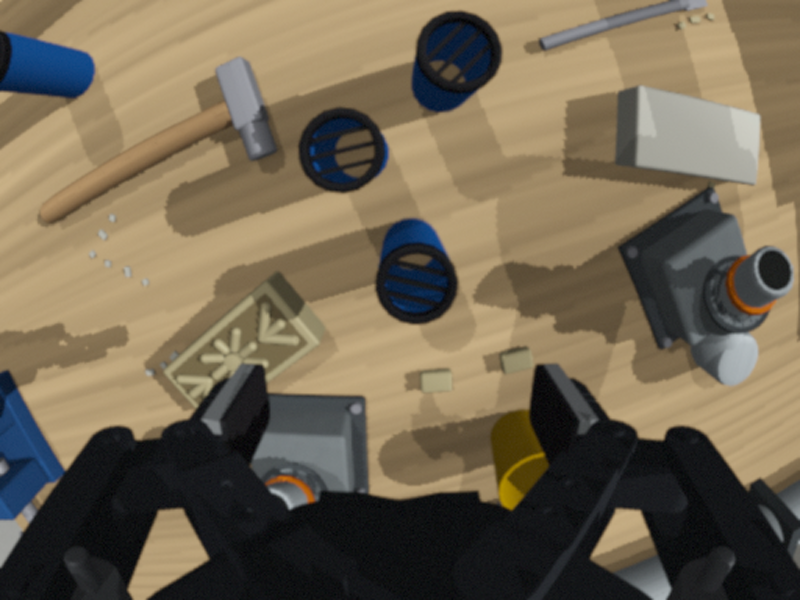

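The wrist view shows the target nozzle's rim centred at (417,284), the carved stone at left, and the right spigot partly hidden by a finger. I'll move so the camera sees the spigot from two places.

```bash
cat >> h.py <<'E'
def ray(s,c,uv):
    r=np.array([(uv[0]-c["cx"])/c["fx"],(uv[1]-c["cy"])/c["fy"]]);t=np.linalg.norm(r)
    v=np.array([*(r/t*np.sin(t)),np.cos(t)])
    q=np.array(s["ee_rot"]);Q=R.from_quat([*q[1:],q[0]]);H=c["hand_eye"]
    return Q.apply(H[:3,3])+s["eef_pos"],Q.apply(H[:3,:3]@v)
E
python3 - <<'E'
from h import *
s,c=pickle.load(open("w1.pkl","rb"))
for p in ((416.5,284),(343,150)):
    o,v=ray(s,c,(np.array(p)+.5)/1.5625-.5); print(o,o+v*(130-o[2])/v[2])
E
python3 -m handwheel '[[[20,-30,5,0,0,0,1],[30,-40,5,0,0,0,1],[25,-40,0,0,0,0,1],[0,0,0,0,0,0,1],[0,0,0,0,0,0,1]]]'
python3 - <<'E'
from h import *
s=sense(); c=capture("wrist"); pickle.dump((s,c),open("w2.pkl","wb")); print(s["eef_pos"])
E
python3 -m handwheel '[[[30,-10,0,0,0,0,1],[40,-20,0,0,0,0,1],[20,-10,0,0,0,0,1],[0,0,0,0,0,0,1],[0,0,0,0,0,0,1]]]'
python3 - <<'E'
from h import *
s=sense(); c=capture("wrist"); pickle.dump((s,c),open("w3.pkl","wb")); print(s["eef_pos"],s["time_s"])
o=np.zeros((400,800,3),np.uint8)
a,b=[pickle.load(open(f"w{i}.pkl","rb"))[1]["image"][:,:,::-1] for i in(2,3)]
o=np.hstack([cv2.resize(i,(400,300)) for i in(a,b)])
cv2.imwrite("pics/w23.png",o)
E
```

```text
[415.94783958 -15.96546126 397.59285707] [489.36138916 -28.62414358 130.        ]
[415.94783958 -15.96546126 397.59285707] [400.83060916 -44.64062682 130.        ]
time_s: 2.4
eef_pos: [558.3, -147.0, 273.4]
ee_rot: [-0.0, 0.155, 0.988, 0.0]
force: [-0.6, 0.1, -0.1]
grip_width: 1.001
grip_force: 0.0
[ 558.34060985 -147.04635658  273.43541951]
time_s: 3.08
eef_pos: [648.2, -187.1, 273.9]
ee_rot: [0.0, 0.155, 0.988, -0.0]
force: [-0.5, 0.0, -0.6]
grip_width: 0.999
grip_force: 0.0
[ 648.18856328 -187.12704534  273.86915789] 3.075
```

View pics/w23.png

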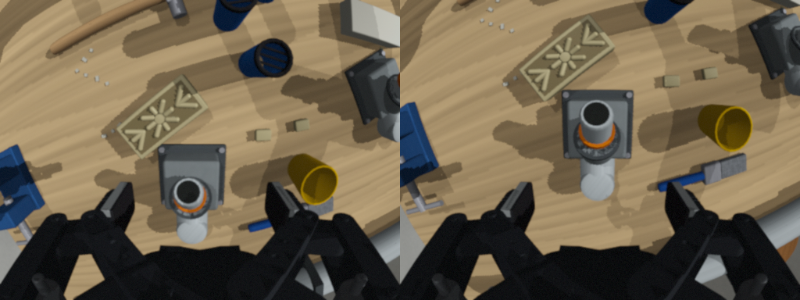

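Both views show the right port whole: spigot mouth at about (187,191) in the left half and (596,113) in the right. I'll enlarge them.

Run:
```python
from h import *
L=[]
for i,(x,y) in((2,(200,180)),(3,(200,110))):
    L.append(cv2.resize(pickle.load(open(f"w{i}.pkl","rb"))[1]["image"][y:y+120,x:x+100,::-1],None,fx=4,fy=4,interpolation=cv2.INTER_CUBIC))
cv2.imwrite("pics/w23z.png",np.hstack(L))
```

```text
(no output)
```

View pics/w23z.png

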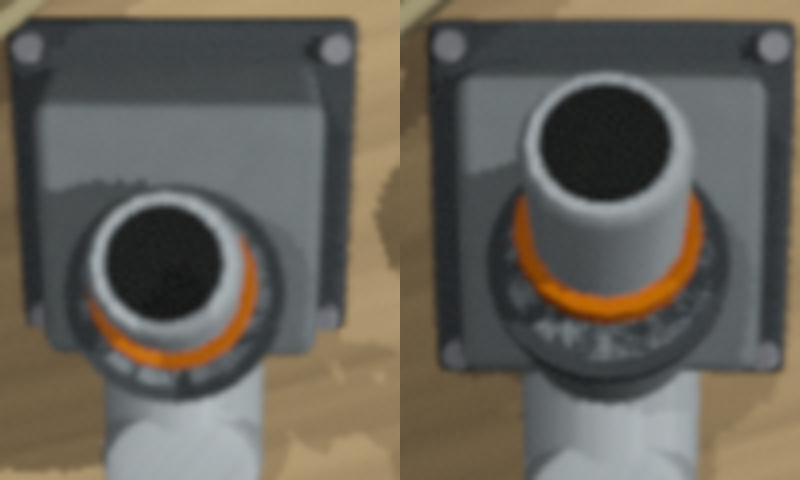

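```bash
cat > fit.py <<'E'
from h import *
from scipy.optimize import least_squares
W={i:pickle.load(open(f"w{i}.pkl","rb")) for i in(2,3)}
off={2:(200,180),3:(200,110)}
obs={2:[(10,22),(357,20),(342,327),(28,322),(164,263)],3:[(30,22),(392,22),(383,370),(37,368),(206,142)]}
px=lambda i,p:(np.array(p)+.5)/4-.5+off[i]
def pr(i,X):
    s,c=W[i];q=s["ee_rot"];Q=R.from_quat([*q[1:],q[0]]);H=c["hand_eye"]
    p=(Q.inv().apply(X-s["eef_pos"])-H[:3,3])@H[:3,:3]
    r=np.linalg.norm(p[:,:2],axis=1);t=np.arctan2(r,p[:,2])
    return p[:,:2]/r[:,None]*t[:,None]*c["fx"]+[c["cx"],c["cy"]]
def model(q):
    x,y,a,z=q; t=np.deg2rad(35)
    P=np.array([[-62.5,-62.5,10],[-62.5,62.5,10],[62.5,62.5,10],[62.5,-62.5,10],[-72*np.sin(t),0,90+72*np.cos(t)]])
    return R.from_euler("z",a).apply(P)+[x,y,z]
f=lambda q:np.concatenate([(pr(i,model(q))-[px(i,p) for p in obs[i]]).ravel() for i in W])
if __name__=="__main__":
    q=least_squares(f,[656,-192,-.3,0]);print(q.x,np.rad2deg(q.x[2]));print(f(q.x).reshape(-1,2).round(1));print("tip",model(q.x)[4])
    o=[ray(*W[i],px(i,obs[i][4])) for i in W]
    A=np.vstack([np.eye(3)-np.outer(v,v) for _,v in o]);b=np.concatenate([(np.eye(3)-np.outer(v,v))@p for p,v in o])
    print("tri tip",np.linalg.lstsq(A,b,rcond=None)[0])
E
python3 fit.py
```

```text
[ 6.56534326e+02 -1.93840276e+02 -3.15032936e-01 -5.76245170e+00] -18.05005765727384
[[-0.8 -0.6]
 [ 0.2  0.3]
 [ 0.4  0. ]
 [-0.5  0.6]
 [ 0.  -1.7]
 [-0.6  0.1]
 [ 0.9  0.4]
 [ 0.   0.6]
 [ 0.4  0.7]
 [-0.1  0.2]]
tip [ 617.26923035 -181.04433583  143.21649549]
tri tip [ 616.30778513 -180.52051151  148.9421482 ]
```

```bash
python3 -m handwheel '[[[-40,40,0,0,0,0,1],[-40,40,0,0,0,0,1],[-40,40,0,0,0,0,1],[-38.9,38.7,0,0,0,0,1],[0,0,-20,0,0,0,1],[0,0,-30,0,0,0,1],[0,0,0,0,0,0,1],[0,0,0,0,0,0,1]]]' 60
python3 - <<'E'
from h import *
s=sense();print(s["eef_pos"],s["ee_rot"],s["force"])
E
```

```text
time_s: 4.12
eef_pos: [489.9, -29.5, 224.7]
ee_rot: [0.001, 0.156, 0.988, -0.0]
force: [-0.4, -0.2, -0.3]
grip_width: 0.998
grip_force: 0.0
[489.93378602 -29.53440044 224.66220243] [ 9.39359006e-04  1.55724471e-01  9.87800075e-01 -1.37476275e-04] [-0.35625465 -0.23282782 -0.25961339]
```

```bash
python3 -m handwheel '[[[-0.5,1,-25,0,0,0,1],[0,0,-35,0,0,0,1],[0,0,-35,0,0,0,1],[0,0,-25,0,0,0,1],[0,0,-10.5,0,0,0,1],[0,0,0,0,0,0,1],[0,0,0,0,0,0,-0.3],[0,0,0,0,0,0,-1]]]' 60 && python3 -m handwheel '[[[0,0,0,0,0,0,-1],[0,0,0,0,0,0,-1],[0,0,0,0,0,0,-1],[0,0,0,0,0,0,-1]]]' 70
```

```text
time_s: 5.12
eef_pos: [489.7, -28.7, 93.7]
ee_rot: [0.001, 0.156, 0.988, -0.0]
force: [0.1, 0.2, -0.0]
grip_width: 0.603
grip_force: 0.0
time_s: 5.62
eef_pos: [489.9, -28.8, 94.1]
ee_rot: [0.001, 0.156, 0.988, -0.0]
force: [-1.8, 0.2, 6.5]
grip_width: 0.575
grip_force: 72.0
```

```bash
python3 -m handwheel '[[[0,0,20,0,0,0,-1],[0,0,45,0,0,0,-1],[0,0,50,0,0,0,-1],[0,0,37,0,0,0,-1],[15.4,-32.6,0,-2.71,-8.32,0,-1],[15.4,-32.6,0,-2.71,-8.32,0,-1],[15.4,-32.6,0,-2.71,-8.32,0,-1],[15.4,-32.6,0,-2.71,-8.32,0,-1]]]' && python3 -m handwheel '[[[0,0,0,0,0,0,-1],[0,0,0,0,0,0,-1],[0,0,0,0,0,0,-1]]]'
python3 - <<'E'
from h import *
s=sense(); c=capture("wrist"); pickle.dump((s,c),open("w4.pkl","wb"))
q=s["ee_rot"];Q=R.from_quat([*q[1:],q[0]]); print(s["eef_pos"],Q.as_matrix().round(4),s["force"])
im=c["image"][100:384,100:420,::-1]
cv2.imwrite("pics/w4.png",cv2.resize(im,None,fx=2.1,fy=2.1,interpolation=cv2.INTER_CUBIC))
E
```

```text
time_s: 6.62
eef_pos: [551.0, -160.0, 245.5]
ee_rot: [0.299, 0.149, 0.941, -0.048]
force: [0.9, 0.3, -2.1]
grip_width: 0.578
grip_force: 72.8
time_s: 7.0
eef_pos: [551.1, -158.2, 245.2]
ee_rot: [0.297, 0.148, 0.942, -0.047]
force: [-0.6, 1.0, -2.5]
grip_width: 0.577
grip_force: 73.0
[ 551.14192281 -158.2145719   245.20369934] [[-0.7801  0.3069  0.5453]
 [ 0.2509  0.9517 -0.1768]
 [-0.5732 -0.0011 -0.8194]] [-0.56067917  0.99777477 -2.4862628 ]
```

View pics/w4.png

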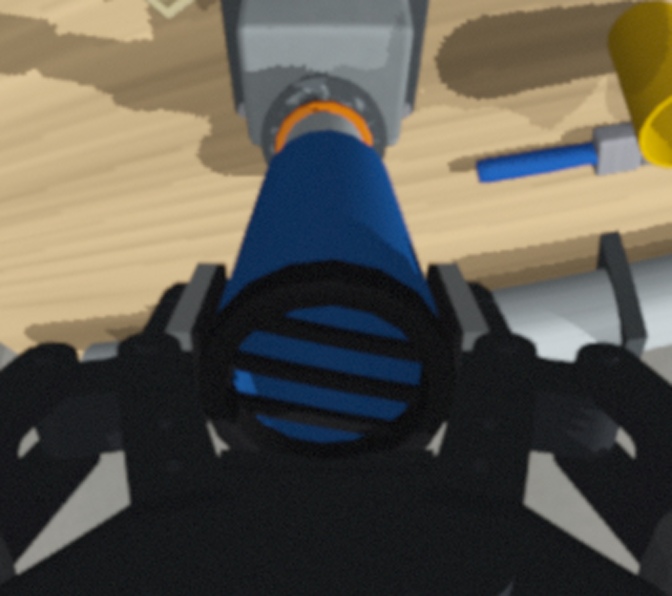

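The nozzle foot spans x 272–380 at y≈135. The ring behind it spans 277–372 and the flange 262–385. So the nozzle sits about 0.8 mm to the +y side of the spigot axis, which agrees with the numbers.

Run:
```python
from h import *
s,c=pickle.load(open("w4.pkl","rb"));q=s["ee_rot"];Q=R.from_quat([*q[1:],q[0]])
for nm,p,z in(("foot",(327,132),94),("rim",(328,262),-36)):
    o,v=ray(s,c,(np.array(p)+.5)/2.1-.5+100);o=Q.inv().apply(o-s["eef_pos"]);v=Q.inv().apply(v);print(nm,o+v*(z-o[2])/v[2])
d=np.array([-.5453,.1777,.8192])
for tip in([616.3,-180.5,148.9],[617.3,-179.3,149],[616.8,-180.3,149]):
    print("tip in tool",Q.inv().apply(np.array(tip)-s["eef_pos"]))
    f=np.array(tip)-72*d+15*d
    # project point on near side ring r=24.5 at heights
    p=Q.inv().apply(np.array(tip)-72*d-s["eef_pos"]);H=c["hand_eye"];p=(p-H[:3,3])@H[:3,:3];r=np.hypot(*p[:2]);t=np.arctan2(r,p[2]);u=p[:2]/r*t*c["fx"]+[c["cx"],c["cy"]];print("foot px",(u-100)*2.1)
print("axes x,y,z",Q.as_matrix().T.round(3))
```

```text
foot [23.23660812  0.42183972 94.        ]
rim [ 27.70925456   0.41525209 -36.        ]
tip in tool [ -1.21436506  -1.10115108 118.38044864]
foot px [323.18462311 139.39910606]
tip in tool [ -1.7506967    0.3477382  118.63158248]
foot px [325.90418308 140.2801798 ]
tip in tool [ -1.61153982  -0.75745702 118.53577603]
foot px [323.83070683 140.06329431]
axes x,y,z [[-0.78   0.251 -0.573]
 [ 0.307  0.952 -0.001]
 [ 0.545 -0.177 -0.819]]
```

```bash
python3 -m handwheel '[[[-0.3,-0.95,0,0,0,0,-1],[4.4,-1.4,-6.6,0,0,0,-1],[4.4,-1.4,-6.6,0,0,0,-1],[0,0,0,0,0,0,-1],[2.2,-0.7,-3.3,0,0,0,-1],[1.1,-0.35,-1.65,0,0,0,-1],[0,0,0,0,0,0,-1]]]' && python3 -m handwheel '[[[1.1,-0.35,-1.65,0,0,0,-1],[1.1,-0.35,-1.65,0,0,0,-1],[1.1,-0.35,-1.65,0,0,0,-1],[0,0,0,0,0,0,-1]]]'
cat > st.py <<'E'
from h import *
s=sense();q=s["ee_rot"];Q=R.from_quat([*q[1:],q[0]])
tip=np.array([616.6,-180.4,149]);d=np.array([-.5453,.1777,.8192])
print("t",s["time_s"],"tip in tool",Q.inv().apply(tip-s["eef_pos"]).round(1),"F tool",Q.inv().apply(s["force"]).round(1),"M",Q.inv().apply(s["wrist_torque"]).round(2),"w",s["grip_width"].round(3),"zaxis",Q.as_matrix()[:,2].round(3))
E
python3 st.py
```

```text
time_s: 7.92
eef_pos: [562.7, -163.8, 226.5]
ee_rot: [0.297, 0.149, 0.942, -0.047]
force: [-0.0, 0.5, -1.5]
grip_width: 0.577
grip_force: 73.0
time_s: 8.43
eef_pos: [566.1, -164.8, 221.6]
ee_rot: [0.297, 0.149, 0.942, -0.047]
force: [0.7, -0.2, -1.8]
grip_width: 0.58
grip_force: 73.0Traceback (most recent call last):
  File "st.py", line 4, in <module>
    print("t",s["time_s"],"tip in tool",Q.inv().apply(tip-s["eef_pos"]).round(1),"F tool",Q.inv().apply(s["force"]).round(1),"M",Q.inv().apply(s["wrist_torque"]).round(2),"w",s["grip_width"].round(3),"zaxis",Q.as_matrix()[:,2].round(3))
                                                                                                                                                                               ^^^^^^^^^^^^^^^^^^^^^
AttributeError: 'float' object has no attribute 'round'
```

```bash
sed -i 's/s\["grip_width"\].round(3)/s["grip_width"]/' st.py; python3 st.py; python3 -m handwheel '[[[1.1,-0.35,-1.65,0,0,0,-1],[1.1,-0.35,-1.65,0,0,0,-1],[1.1,-0.35,-1.65,0,0,0,-1],[0,0,0,0,0,0,-1]]]' >/dev/null; python3 st.py;  python3 -m handwheel '[[[1.1,-0.35,-1.65,0,0,0,-1],[1.1,-0.35,-1.65,0,0,0,-1],[0,0,0,0,0,0,-1]]]' >/dev/null; python3 st.py
```

```text
t 8.425 tip in tool [-1.7  0.8 89.8] F tool [ 0.4 -0.   1.9] M [-0.01  0.44 -0.  ] w 0.5795970670486977 zaxis [ 0.545 -0.178 -0.819]
t 8.925 tip in tool [-1.7  0.8 83.7] F tool [1.  0.2 1.8] M [-0.02  0.41  0.02] w 0.5770594500433807 zaxis [ 0.545 -0.178 -0.819]
t 9.3 tip in tool [-1.7  0.8 79.7] F tool [ 0.2 -0.3  1.9] M [-0.06  0.38 -0.01] w 0.5776875405959516 zaxis [ 0.545 -0.178 -0.819]
```

```bash
python3 -m handwheel '[[[1.64,-0.53,-2.46,0,0,0,-1],[1.64,-0.53,-2.46,0,0,0,-1],[1.64,-0.53,-2.46,0,0,0,-1],[1.64,-0.53,-2.46,0,0,0,-1],[1.64,-0.53,-2.46,0,0,0,-1],[0,0,0,0,0,0,-1]]]' >/dev/null; python3 st.py;  python3 -m handwheel '[[[1.1,-0.35,-1.65,0,0,0,-1],[1.1,-0.35,-1.65,0,0,0,-1],[1.1,-0.35,-1.65,0,0,0,-1],[0,0,0,0,0,0,-1]]]' >/dev/null; python3 st.py
python3 - <<'E'
from h import *
s=sense(); c=capture("wrist"); a=c["image"][100:290,140:400,::-1];b=capture("scene")["image"][160:300,150:290,::-1]
o=np.zeros((560,800,3),np.uint8);a=cv2.resize(a,None,fx=1.6,fy=1.6);b=cv2.resize(b,None,fx=2.7,fy=2.7,interpolation=cv2.INTER_CUBIC)
o[:a.shape[0],:a.shape[1]]=a;o[:b.shape[0],418:418+b.shape[1]]=b;cv2.imwrite("pics/w5.png",o[:400])
E
```

```text
t 10.05 tip in tool [-1.7  0.8 64.6] F tool [0.9 0.8 3. ] M [-0.02  0.34  0.02] w 0.5797250039557429 zaxis [ 0.545 -0.178 -0.819]
t 10.55 tip in tool [-1.7  0.8 58.6] F tool [ 0.7 -0.6  2. ] M [-0.02  0.36 -0.04] w 0.5773871676713979 zaxis [ 0.545 -0.178 -0.819]
```

View pics/w5.png

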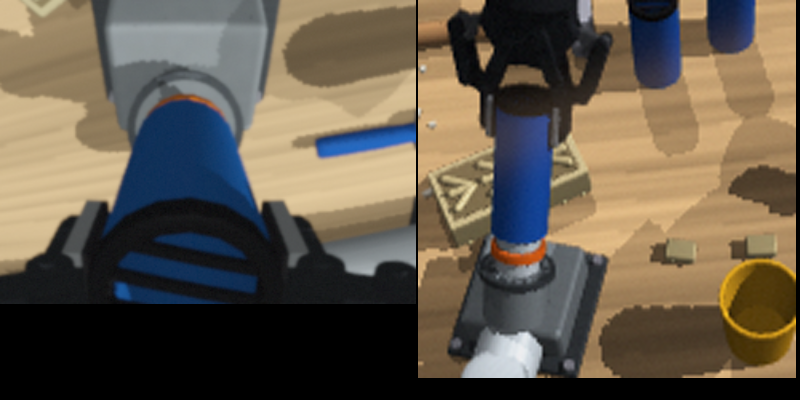

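The nozzle is over the spigot (scene half: foot at (521,238), ring at (520,252)), in line and a few mm short of the ring. I'll push on slowly.

```bash
for i in 1 ; do python3 -m handwheel '[[[1.1,-0.35,-1.65,0,0,0,-1],[1.1,-0.35,-1.65,0,0,0,-1],[1.1,-0.35,-1.65,0,0,0,-1],[0,0,0,0,0,0,-1]]]' >/dev/null; python3 st.py; done; python3 -m handwheel '[[[1.1,-0.35,-1.65,0,0,0,-1],[1.1,-0.35,-1.65,0,0,0,-1],[1.1,-0.35,-1.65,0,0,0,-1],[0,0,0,0,0,0,-1]]]' >/dev/null; python3 st.py;python3 -m handwheel '[[[1.1,-0.35,-1.65,0,0,0,-1],[1.1,-0.35,-1.65,0,0,0,-1],[1.1,-0.35,-1.65,0,0,0,-1],[0,0,0,0,0,0,-1]]]' >/dev/null; python3 st.py
```

```text
t 11.15 tip in tool [-1.7  0.8 52.6] F tool [0.6 0.6 1.6] M [0.01 0.33 0.01] w 0.5763018838174317 zaxis [ 0.545 -0.178 -0.819]
t 11.65 tip in tool [-1.7  0.7 46.6] F tool [ 1.3 -0.5 -0.2] M [-0.05  0.49 -0.01] w 0.5791977419937329 zaxis [ 0.545 -0.178 -0.819]
t 12.15 tip in tool [-1.5  0.7 40.7] F tool [ 1.5 -0.9 -6.1] M [ 0.04  0.59 -0.  ] w 0.5752125080929399 zaxis [ 0.546 -0.178 -0.819]
```

```bash
python3 -m handwheel '[[[1.1,-0.35,-1.65,0,0,0,-1],[1.1,-0.35,-1.65,0,0,0,-1],[1.1,-0.35,-1.65,0,0,0,-1],[0,0,0,0,0,0,-1]]]' >/dev/null; python3 st.py; python3 -m handwheel '[[[1.1,-0.35,-1.65,0,0,0,-1],[1.1,-0.35,-1.65,0,0,0,-1],[0,0,0,0,0,0,-1]]]' >/dev/null; python3 st.py;python3 -m handwheel '[[[1.1,-0.35,-1.65,0,0,0,-1],[1.1,-0.35,-1.65,0,0,0,-1],[0,0,0,0,0,0,-1]]]' >/dev/null; python3 st.py
```

```text
t 12.65 tip in tool [-1.5  0.7 34.7] F tool [ 1.6 -0.6 -5.6] M [0.09 0.63 0.03] w 0.5772750217489806 zaxis [ 0.546 -0.178 -0.819]
t 13.025 tip in tool [-1.6  0.7 30.7] F tool [ 1.7 -0.9 -6.2] M [0.07 0.61 0.02] w 0.5745419659525403 zaxis [ 0.546 -0.178 -0.819]
t 13.4 tip in tool [-1.6  0.6 26.7] F tool [ 2.2 -0.7 -6.3] M [ 0.11  0.59 -0.03] w 0.5753964849441954 zaxis [ 0.546 -0.178 -0.819]
```

```bash
python3 -m handwheel '[[[1.1,-0.35,-1.65,0,0,0,-1],[1.1,-0.35,-1.65,0,0,0,-1],[0,0,0,0,0,0,-1]]]' >/dev/null; python3 st.py; python3 -m handwheel '[[[1.1,-0.35,-1.65,0,0,0,-1],[0,0,0,0,0,0,-1]]]' >/dev/null; python3 st.py;python3 -m handwheel '[[[0.55,-0.18,-0.82,0,0,0,-1],[0,0,0,0,0,0,-1]]]' >/dev/null; python3 st.py
```

```text
t 13.775 tip in tool [-1.4  0.7 22.8] F tool [  2.2  -0.9 -10.3] M [ 0.19  0.64 -0.01] w 0.5762635552242061 zaxis [ 0.546 -0.178 -0.819]
t 14.025 tip in tool [-1.4  0.6 20.9] F tool [  2.2  -1.  -11.3] M [0.18 0.75 0.01] w 0.5765642186455019 zaxis [ 0.546 -0.178 -0.819]
t 14.275 tip in tool [-1.3  0.6 20.1] F tool [  2.7  -1.3 -13.4] M [0.24 0.84 0.03] w 0.57832810993738 zaxis [ 0.546 -0.178 -0.819]
```

Force is climbing, so the ring is home and the spring is compressing. I'll go on to the hard stop in 1 mm and smaller steps.

```bash
python3 -m handwheel '[[[0.44,-0.14,-0.66,0,0,0,-1],[0,0,0,0,0,0,-1]]]' >/dev/null; python3 st.py; python3 -m handwheel '[[[0.44,-0.14,-0.66,0,0,0,-1],[0,0,0,0,0,0,-1]]]' >/dev/null; python3 st.py
```

```text
t 14.525 tip in tool [-1.   0.6 20. ] F tool [  5.1  -0.4 -23.1] M [ 0.27  1.25 -0.01] w 0.5745168782966894 zaxis [ 0.546 -0.178 -0.818]
t 14.775 tip in tool [-0.6  0.6 19.8] F tool [  6.9  -0.9 -32.5] M [0.34 1.61 0.01] w 0.5778557474819446 zaxis [ 0.547 -0.178 -0.818]
```

```bash
python3 -m handwheel '[[[-0.87,0.28,1.3,0,0,0,-1],[-1.1,0.35,1.65,0,0,0,-1],[-1.1,0.35,1.65,0,0,0,-1],[-1.1,0.35,1.65,0,0,0,-1],[-1.1,0.35,1.65,0,0,0,-1],[0,0,0,0,0,0,-1]]]' >/dev/null; python3 st.py; python3 -m handwheel '[[[-0.82,0.27,1.23,0,0,0,-1],[0,0,0,0,0,0,-1]]]' >/dev/null; python3 st.py
```

```text
t 15.525 tip in tool [-1.6  0.7 27.7] F tool [ 1.1 -0.6 -5.5] M [ 0.06  0.48 -0.03] w 0.581385261647992 zaxis [ 0.546 -0.178 -0.819]
t 15.775 tip in tool [-1.7  0.7 29.1] F tool [ 1.  -0.5 -4. ] M [0.14 0.41 0.03] w 0.5768184824685206 zaxis [ 0.545 -0.178 -0.819]
```

```bash
python3 -m handwheel '[[[-1.36,0.44,2.05,0,0,0,-1],[0,0,0,0,0,0,-1]]]' >/dev/null; python3 st.py; python3 -m handwheel '[[[0,0,0,0,0,0,0.4],[0,0,0,0,0,0,1],[0,0,0,0,0,0,1],[0,0,0,0,0,0,1]]]' 20; python3 st.py
python3 -m handwheel '[[[-5.4,1.8,8.2,0,0,0,1],[-10.9,3.6,16.4,0,0,0,1],[-16.4,5.3,24.6,0,0,0,1],[-16.4,5.3,24.6,0,0,0,1],[-16.4,5.3,24.6,0,0,0,1],[0,0,0,0,0,0,1],[0,0,0,0,0,0,1]]]'
python3 - <<'E'
from h import *
c=capture("wrist");cv2.imwrite("x.png",c["image"][:,:,::-1]); a=c["image"][60:310,120:400,::-1];b=capture("scene")["image"][160:300,150:290,::-1]
o=np.zeros((560,800,3),np.uint8);a=cv2.resize(a,None,fx=1.4,fy=1.4);b=cv2.resize(b,None,fx=2.7,fy=2.7,interpolation=cv2.INTER_CUBIC)
o[:a.shape[0],:a.shape[1]]=a;o[:b.shape[0],418:418+b.shape[1]]=b;cv2.imwrite("pics/w6.png",o[:400])
E
```

```text
t 16.025 tip in tool [-1.7  0.7 31.6] F tool [ 1.3 -0.7 -0.5] M [ 0.15  0.36 -0.03] w 0.5741474324486372 zaxis [ 0.545 -0.178 -0.819]
time_s: 16.52
eef_pos: [597.9, -175.0, 173.8]
ee_rot: [0.297, 0.149, 0.942, -0.047]
force: [0.5, 0.2, -1.0]
grip_width: 1.0
grip_force: 0.0
t 16.525 tip in tool [-1.7  0.6 31.5] F tool [0.2 0.3 1. ] M [-0.03  0.28 -0.03] w 0.9995860179937947 zaxis [ 0.545 -0.178 -0.819]
time_s: 17.4
eef_pos: [532.4, -153.7, 271.6]
ee_rot: [0.297, 0.149, 0.942, -0.047]
force: [0.1, 0.0, -0.1]
grip_width: 1.003
grip_force: 0.0
```

View pics/w6.png

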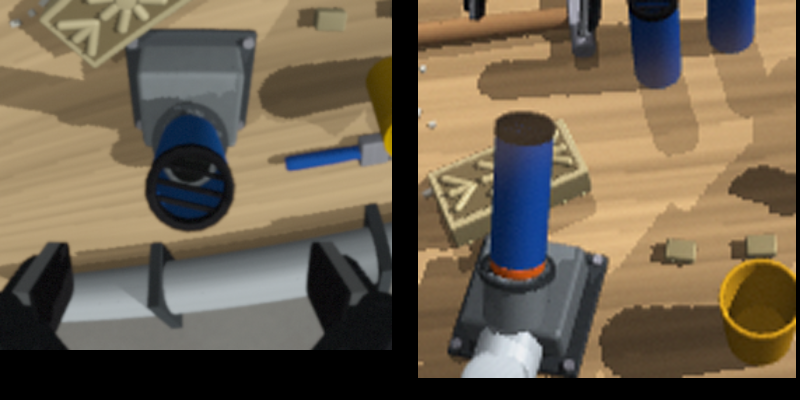

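The nozzle sits in line on the spigot, its foot at (521,268) directly on the ring, which is down on the flange. The gripper is clear, so I'm handing in.

```bash
python3 -c "
from rig import *
print(finish_job())"
```

```text
the job is handed in; nothing more can be done
None
```

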